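# Turn the warming plate up four clicks and start it

## Robot

A 6-joint arm with a two-finger parallel gripper is mounted at the origin on the work surface. World frame = base frame: x ahead of the robot, y to its left, z up, the work surface at z = 0. Lengths are in mm, angles in rad, forces in N, time in s.
With the tool pointing down it reaches from about 300 to 775 mm from the base axis. Payload 14.6 kg.
Tool frame: the origin (TCP) lies on the centre line of the jaws, within the pads' length; the fingertips stand 22 mm ahead of it and the grasp point (between the pads) lies 3 mm ahead of it; x points along the fingers, y is the direction in which the jaws open and shut, and the axes are right-handed (so a half turn about x gives the same grasp; the last joint's range is limited). The gripper opens to 85 mm and grips with 20 to 120 N. Pads are 22 mm wide; open, the fingers measure 114 mm over their backs; the gripper's body (76 mm by 85 mm) begins 54 mm behind the grasp point. The pads swing forward as they close: fully open they stand 13 mm farther back than shut.
Start: joints at [-1.371, 0.3, 1.521, -0, 1.321, -0.067], TCP at [144.999, -530.533, 253.281] pointing down, gripper open.
Joint ranges: [-3.03, 3.03], [-0.79, 2.21], [0.23, 2.52], [-1.04, 4.18], [0, 3.07], [-2.55, 2.55]. Speed limits (rad/s): [2.22, 2.22, 2.57, 3.14, 3.14, 3.14].

## Interface

Orientations are given as a rotation vector (axis times angle).
In Python, from cell import ctrl, claw, planner, get_state, snapshot, calibration, order gives the robot as it stands. Calls block until the motion is done:
- ctrl.reach(position, orientation): joint-space move of the TCP to a pose.
- ctrl.move_straight(position, ori=None, vel=150): straight line of the TCP; ori=None keeps the orientation; vel is the mean speed in mm/s.
- ctrl.goto_joints(angles): joint-space move.
- claw.let_go() and claw.grasp(force=None): open the fingers fully, or close them until they stop; force is the grip in N (None keeps the last).
- ctrl.wait(seconds).
- planner.solve_ik(position, orientation): joint angles nearest the present ones, or None.
- get_state(): the state.
- snapshot(name): name is "side" or "top" or "wrist"; returns the picture (400x640x3 uint8, blue, green, red); there is no depth.
- calibration(name): a dict with "intrinsics" (3x3 intrinsics, pixels), "k1" (the pictures are not rectified: a ray, as slopes to the right and down, at radius r is drawn at 1 + k1 r^2 times it, then the intrinsics apply), "extrinsics" (4x4, takes a point from camera to world coordinates); the wrist camera has in their place "mount" (4x4, takes a point from camera to tool coordinates, whose origin is the TCP and whose axes are the tool frame's). Camera axes: x right, y down, z forward; pixel columns grow to the right and rows downward; lengths in mm; the calibration is good to about 2 mm. A picture is of the moment at which its call begins: read the wrist's pose just before it. calibration takes no time and is no camera call.
A pose or a line that the arm cannot do raises ctrl.IKError and nothing moves.
- order.job_done(): hands the job in, once; it reports no verdict.
The state is a dict: "t": time; "qpos": joint angles; "qvel": joint speeds; "joint_efforts": joint torques, N m; "position": TCP position; "eef_rot": TCP orientation; "contact_force": force on the tool from outside, world axes, zero at the start; "ft_torque": the same for the moment, N m; "finger_gap": finger opening in mm.
Only numpy, scipy, OpenCV 4.12 (cv2) and the standard library are available. Lean on these libraries where they do the work, as an engineer would, in place of code of your own. Each camera call takes 0.05 s, during which the arm holds its last target.

## Task

The colour tin on the studio's warming plate needs more heat. With a fingertip, push the orange fin of the click-stop heat dial clockwise (seen from above) by exactly four clicks from where it stands now, leave it resting in that click, and then press the green start button fully in and let it come out again. Do not pinch the fin, and leave the tin, the little pot and everything else on the table where it stands.

Things in the scene. Friction and masses are not known exactly. Their poses are not given: they have to be found in the camera images.
- warmer: white warming plate fixed to the table: a case 200 mm (its x) by 440 mm (its y), 60 mm high, with the controls on its flat top. Origin: centre of its underside; x away from the robot at yaw 0, y to the left, z up. A dark steel hotplate (diameter 164 mm, 8 mm proud of the top) is centred at x 0, y +105 mm; the dial at x 0, y -75 mm; the start button at x -45 mm, y -170 mm
- dial_axis (a point): point on the dial's vertical axis at the level of the case's top, 60 mm above the table. The dial is a black disc of radius 48 mm, 14 mm high above this point, with one upright orange fin on it; a grey ring of radius 62 mm lies flat under it with 10 small dots 55 mm from the axis, one for each click position
- fin_tip (a point): point on the top edge of the orange fin, 40 mm from the dial's axis and 42 mm above the case's top, on the fin's middle plane (white line on top). The fin is a radial upright plate 12 mm thick, 10 to 46 mm from the axis, from 14 to 42 mm above the case's top; the level direction from dial_axis to here is where the fin points. Seen from above, its counterclockwise face is the one to push
- dial (a joint): angle of the dial, rad; grows as it turns clockwise seen from above. 0 is the first click position, where the fin points at -135 degrees in the warmer's frame (counterclockwise from its x axis); one click is 20 degrees (0.349 rad), and there are ten positions, 0 to 3.14, with stops just beyond both ends. At the start it rests in one of the first four positions.
- fin_push (a point): centre of the fin's face that is pushed to turn it clockwise: 28 mm from the axis, 28 mm above the case's top, 6 mm off the fin's middle plane. To leave a click takes about 0.17 N m (4 to 6 N here); past halfway (10 degrees) the dial snaps on by itself into the next click. (dial_c1 is the half of the fin behind this face, dial_c2 the other half)
- start (a joint): travel of the start button, m: 0 out, 0.006 fully in; it springs back. About 1.5 N starts it, 5 N presses it fully in
- start_top (a point): centre of the top of the green start button (diameter 32 mm), which stands 22 mm above the case's top in a grey collar 48 mm wide, 12 mm high; pressed straight down
- tin: closed tin with a yellow label, diameter 84 mm, 55 mm high, loose on the hotplate; origin centre of its underside; leave alone
- pot: small glass pot with a red cap, diameter 36 mm, 34 mm high, loose on the case's top in its far right corner; origin centre of its underside; leave alone
- jar: blue-labelled jar, diameter 64 mm, 75 mm high, loose on the table; origin centre of its underside; leave alone
- bottle: orange bottle, diameter 60 mm, 150 mm high, loose on the table; origin centre of its underside; leave alone
- cup: white cup, diameter 76 mm, 90 mm high, loose on the table; origin centre of its underside; leave alone
- inkstone: dark slab 120 x 80 x 22 mm, loose on the table; origin centre of its underside; leave alone
- brush: paint brush 200 mm long lying on the table along its x, 20 mm thick; origin under its middle; leave alone

How it is judged (in metres and radians):
On the way, in this order (a step that is already met when the one before it is completed fails the run):
1. the dial rests four clicks clockwise of where it started (distance of fin_tip from where it was at the start of the episode between 0.0476 and 0.0551 m and velocity of joint dial between -0.1 and 0.1 rad/s), for 0.2 s.
2. the start button is pressed in, at least 4.5 of its 6 mm (value of joint start above 0.0045 m), for 0.04 s.
At the end, for the whole second after the job is handed in: the dial rests 4 clicks (80 degrees, within 7 degrees) clockwise of its start, the start button is out again (within 1.5 mm), and every loose thing stands within 20 mm of its start (all of step 1 and value of joint start below 0.0015 m and distance of each of tin, pot, jar, bottle, cup, inkstone, brush from where it was at the start of the episode below 0.02 m); the robot touches nothing.
It fails at once if a loose thing (tin, pot, jar, bottle, cup, inkstone, brush) is pushed or lifted by more than 20 mm (distance of any of tin, pot, jar, bottle, cup, inkstone, brush from where it was at the start of the episode above 0.02 m).
It fails at once if the fin is pinched: pressed on both faces at once with more than 1 N each (contact force between the fingers and dial_c1 above 1 N and contact force between the fingers and dial_c2 above 1 N).
It fails at once if the start button is pressed while the dial is not four clicks on (value of joint start above 0.0045 m and not (distance of fin_tip from where it was at the start of the episode between 0.0476 and 0.0551 m)).
It also fails if it takes over 51 s, if anything falls off the work surface, if the arm or the gripper's body presses on something with over 40 N, if the wrist force passes 120 N, or if a joint passes its speed limit or range.

## Working session

There is one attempt and no reset: what is moved stays moved. The work goes in short steps, each a Python script; the robot and the scene stay as the last script left them, time stands still between calls to the robot, and variables do not carry over. Pictures are saved under pics/ and viewed, and the job is handed in when it is done.

```bash
ls; mkdir -p pics; python3 - <<'E'
from cell import *
import cv2
s=get_state();print(s)
for n in("top","side","wrist"):
    cv2.imwrite(f"pics/{n}0.png",snapshot(n));print(n,calibration(n))
E
```

```text
pics
{'t': 0.0, 'qpos': array([-1.37059778e+00,  3.00482959e-01,  1.52161647e+00, -1.96775120e-05,
        1.32071257e+00, -6.65872122e-02]), 'qvel': array([-1.88859255e-05, -1.06564599e-04, -7.81420333e-04,  1.80084949e-03,
        4.55825309e-04, -7.96320841e-04]), 'joint_efforts': array([ 2.12654845e-04, -5.43499696e+01, -3.61795127e+01, -9.64619471e-05,
        4.05653860e-03,  1.20448240e-05]), 'position': array([ 144.95300549, -530.32308455,  252.69982658]), 'eef_rot': array([ 2.07932389,  0.28031817, -2.07953458]), 'contact_force': array([ 0.31783179, -0.58779176,  1.00506531]), 'ft_torque': array([-0.01437621,  0.00507536, -0.02294534]), 'finger_gap': 85.43378856414}
top {'intrinsics': array([[495.02045238,   0.        , 319.68430373],
       [  0.        , 495.02045238, 201.21434444],
       [  0.        ,   0.        ,   1.        ]]), 'k1': 0.03843353981539342, 'extrinsics': array([[-3.00045106e-02, -9.87635973e-01,  1.53866547e-01,
         2.73523343e+02],
       [-9.99532388e-01,  2.87387187e-02, -1.04446855e-02,
         2.46138994e+01],
       [ 5.89361970e-03, -1.541
[... 554 characters left out ...]
6.54912706e-01, -7.55524775e-01,
         9.71163555e+02],
       [ 0.00000000e+00,  0.00000000e+00,  0.00000000e+00,
         1.00000000e+00]])}
wrist {'intrinsics': array([[287.88371807,   0.        , 318.0431445 ],
       [  0.        , 287.88371807, 197.18168142],
       [  0.        ,   0.        ,   1.        ]]), 'k1': 0.010242915549813493, 'mount': array([[-5.86797211e-04, -2.82706728e-01,  9.59206214e-01,
        -1.19929940e+02],
       [ 9.99999736e-01,  2.44574520e-04,  6.83836186e-04,
        -9.09202721e-01],
       [-4.27922491e-04,  9.59206363e-01,  2.82706510e-01,
        -7.10076771e+01],
       [ 0.00000000e+00,  0.00000000e+00,  0.00000000e+00,
         1.00000000e+00]])}
```

View pics/top0.png

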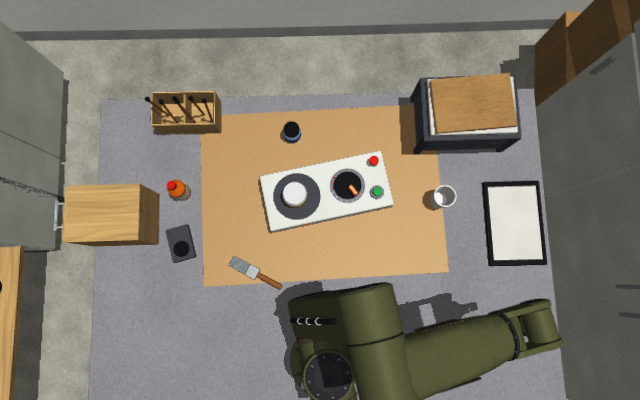

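View pics/side0.png

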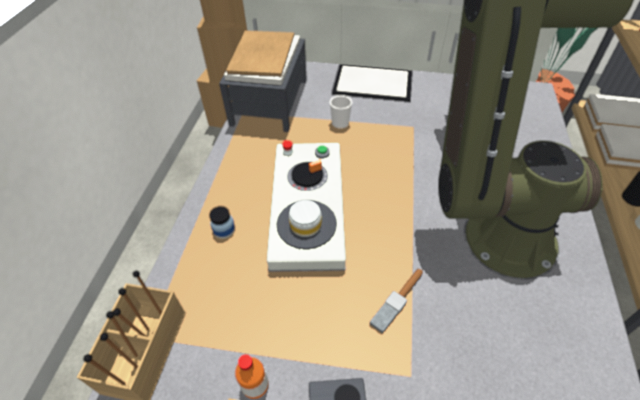

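View pics/wrist0.png

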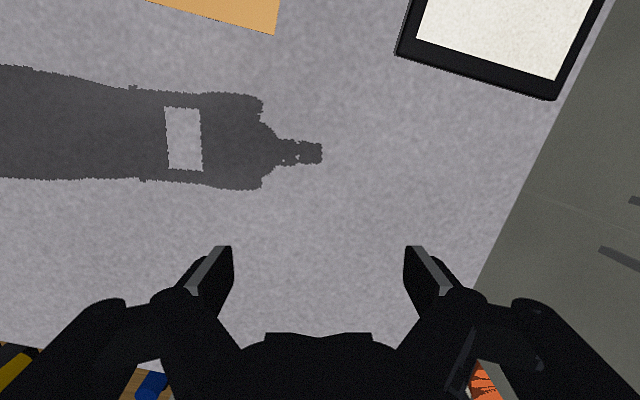

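The top view shows the warmer with the hotplate at about (297,196), the dial at (348,185), the green button at (377,191), the red pot cap at (374,160) and the tin on the plate. The fin points lower right.

```bash
cat > h.py <<'E'
import numpy as np, cv2
from scipy.spatial.transform import Rotation as R
from cell import ctrl, claw, planner, get_state, snapshot, calibration, order
def cam(name,st=None):
    c=calibration(name)
    if name!="wrist": return c["intrinsics"],c["k1"],c["extrinsics"]
    T=np.eye(4);T[:3,:3]=R.from_rotvec(st["eef_rot"]).as_matrix();T[:3,3]=st["position"]
    return c["intrinsics"],c["k1"],T@c["mount"]
def unproj(c,px,z):
    K,k1,E=c
    d=cv2.undistortPoints(np.array(px,float).reshape(-1,1,2),K,np.array([k1,0,0,0.]))[:,0]
    v=np.c_[d,np.ones(len(d))]@E[:3,:3].T
    return E[:3,3]+v*((z-E[2,3])/v[:,2])[:,None]
def proj(c,P):
    K,k1,E=c
    Q=(np.atleast_2d(P)-E[:3,3])@E[:3,:3]
    return cv2.projectPoints(Q.reshape(-1,1,3),np.zeros(3),np.zeros(3),K,np.array([k1,0,0,0.]))[0][:,0]
E
python3 - <<'E'
from h import *
im=cv2.imread("pics/top0.png")
cv2.imwrite("pics/topz.png",cv2.resize(im[130:250,240:410],None,fx=4.7,fy=4.7,interpolation=cv2.INTER_CUBIC))
c=cam("top")
for n,p,z in(("plate",(297,196),68),("dial",(348,185),74),("btn",(377,191),82),("pot",(374,160),94)):print(n,unproj(c,[p],z))
print(R.from_rotvec(get_state()["eef_rot"]).as_matrix().round(3))
E
```

```text
plate [[557.61326599  84.73082783  68.        ]]
dial [[590.11575687 -93.01857835  74.        ]]
btn [[ 564.7091539  -191.44677199   82.        ]]
pot [[ 671.44933667 -184.70313474   94.        ]]
[[-0.     0.264 -0.965]
 [ 0.001 -0.965 -0.264]
 [-1.    -0.001 -0.   ]]
```

View pics/topz.png

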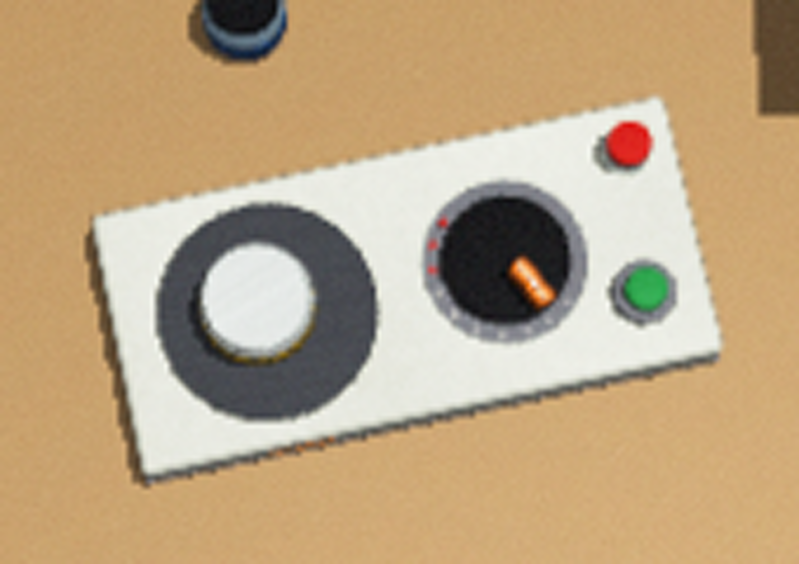

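```bash
python3 - <<'E'
from h import *
claw.grasp(20)
# tool: x down, z toward -warmer x (yaw 10.4deg)
a=np.radians(10.4)
z=-np.array([np.cos(a),np.sin(a),0]);x=np.array([0,0,-1.]);y=np.cross(z,x)
ori=R.from_matrix(np.c_[x,y,z]).as_rotvec()
ctrl.reach([575,-95,300],ori)
s=get_state();print(s["t"],s["position"],s["qpos"],s["finger_gap"],s["contact_force"])
np.save("s1.npy",s,allow_pickle=True)
cv2.imwrite("pics/w1.png",snapshot("wrist"))
c=cam("wrist",s)
Rm=R.from_rotvec(s["eef_rot"]).as_matrix()
for d in(0,3,22,35):print(d,proj(c,s["position"]+Rm@[d,0,0]))
E
```

```text
3.1167 [574.83427312 -95.78206466 299.9726204 ] [-2.27911679e-01  3.43918207e-01  1.35510026e+00 -1.13101226e-04
  1.44265015e+00  1.16238187e+00] 0.1828562377102599 [-0.10777262 -0.69479889  0.08061672]
0 [[319.60598268 269.98513202]]
3 [[319.56952527 266.69208225]]
22 [[319.36996167 248.66308164]]
35 [[319.25835708 238.57809876]]
```

View pics/w1.png

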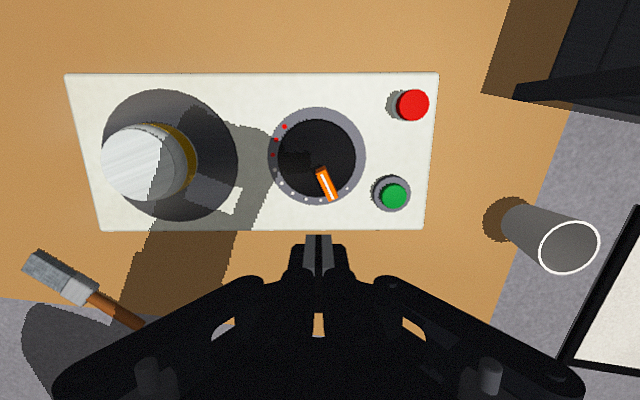

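The wrist view shows the case's corners at about (65,73), (439,72), (424,230) and (103,231). The dial is near (318,158), the fin tip near (333,200) and the button near (392,195). The closed fingertips end at row ≈235. I'll refine these and fit the pose.

```bash
python3 - <<'E'
from h import *
from scipy.optimize import least_squares
s=np.load("s1.npy",allow_pickle=True).item();c=cam("wrist",s);im=cv2.imread("pics/w1.png")
Rm=R.from_rotvec(s["eef_rot"]).as_matrix()
for d in(22,35):
  for z in(-11,11):print("tip",d,z,proj(c,s["position"]+Rm@[d,0,z]))
cor=np.array([(65,73.5),(439,72.5),(424,230.5),(103,231)])
W=unproj(c,cor,60);print(W.round(1))
hsv=cv2.cvtColor(im,cv2.COLOR_BGR2HSV)
def cen(m,box):
    x0,y0,x1,y1=box;ys,xs=np.nonzero(m[y0:y1,x0:x1]);return np.array([xs.mean()+x0,ys.mean()+y0]),len(xs)
g=cv2.inRange(hsv,(50,100,60),(80,255,255));print("green",*cen(g,(360,165,420,220)))
o=cv2.inRange(hsv,(8,150,120),(20,255,255))
w=cv2.inRange(hsv,(0,0,170),(180,60,255))
L=np.array([(100,80),(-100,80)]) 
loc=np.array([(100,220),(100,-220),(-100,-220),(-100,220)],float)
def f(p):
    a=p[2];M=np.array([[np.cos(a),-np.sin(a)],[np.sin(a),np.cos(a)]])
    return ((loc@M.T+p[:2])-W[:,:2]).ravel()
r=least_squares(f,[570,-20,.18]);p=r.x;print("pose",p[:2],np.degrees(p[2]),r.fun.round(1))
a=p[2];M=np.array([[np.cos(a),-np.sin(a)],[np.sin(a),np.cos(a)]])
for n,q in(("dial",(0,-75)),("btn",(-45,-170))):print(n,M@q+p[:2])
bc=cen(g,(360,165,420,220))[0];print("btn img",unproj(c,[bc],82))
print(np.argwhere(w[160:205,310:345]).shape)
cv2.imwrite("pics/fz.png",cv2.resize(im[100:215,255:415],None,fx=5,fy=5,interpolation=cv2.INTER_CUBIC))
D=np.r_[M@(0,-75)+p[:2],60]
for th in(-135,-155,-175,-195):
    t=np.radians(th)+a;u=np.array([np.cos(t),np.sin(t),0]);print(th,proj(c,np.array([D+u*10+[0,0,42],D+u*46+[0,0,42]])).round(1).tolist())
E
```

```text
tip 22 -11 [[319.40550014 229.85317212]]
tip 22 11 [[319.3359036  266.75138012]]
tip 35 -11 [[319.28919151 221.00024445]]
tip 35 11 [[319.22871619 255.52852432]]
[[ 633.4  210.4   60. ]
 [ 712.5 -211.7   60. ]
 [ 519.8 -250.4   60. ]
 [ 441.8  173.7   60. ]]
green [393.53252033 196.01829268] 492
pose [576.88162578 -19.50659945] 10.619454571196705 [ 1.2  4.7  3.2 -5.6 -0.6 -3.7 -3.7  4.6]
dial [590.70300768 -93.22206189]
btn [ 563.98081397 -194.88781012]
btn img [[ 564.56701765 -190.8110739    82.        ]]
(148, 2)
-135 [[325.2, 169.9], [347.4, 191.8]]
-155 [[322.7, 171.7], [335.9, 199.5]]
-175 [[319.7, 172.5], [322.5, 203.0]]
-195 [[316.6, 172.3], [308.7, 201.9]]
```

View pics/fz.png

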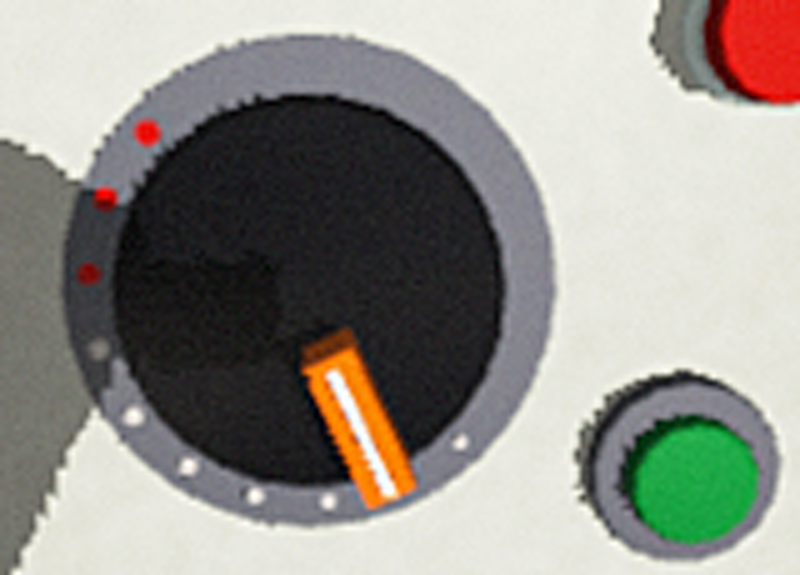

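```bash
python3 - <<'E'
from h import *
from scipy.optimize import least_squares
s=np.load("s1.npy",allow_pickle=True).item();c=cam("wrist",s)
dz=np.array([(461,441),(328,501),(255,495),(188,466),(133,415),(98,348),(88,273),(105,198),(148,132)])
px=(dz+.5)/5-.5+[255,100]
k=np.array([0,2,3,4,5,6,7,8,9]);t=np.radians(-135-20*k)
def model(p):
    P=np.c_[p[0]+55*np.cos(t+p[2]),p[1]+55*np.sin(t+p[2]),np.full(9,p[3])];return proj(c,P)
r=least_squares(lambda p:(model(p)-px).ravel(),[590,-93,.18,60]);print(r.x,np.degrees(r.x[2]),abs(r.fun).max())
for z in(60,61):
 r=least_squares(lambda p:(model([*p,z])-px).ravel(),[590,-93,.18]);print(z,r.x,np.degrees(r.x[2]),abs(r.fun).max())
# fin line
fz=(np.array([(330,372),(390,497)])+.5)/5-.5+[255,100]
F=unproj(c,fz,102);print(F, np.degrees(np.arctan2(*(F[1]-F[0])[1::-1])), [np.hypot(*(f[:2]-r.x[:2])) for f in F])
# top cam
ct=cam("top");tz=lambda q:(np.array(q)+.5)/4.7-.5+[240,130]
cor=unproj(ct,tz([(93,216),(660,98),(719,352),(145,474)]),60);print(cor.round(1),cor.mean(0))
print("dial ring top",unproj(ct,tz([(504,262)]),61),"btn",unproj(ct,tz([(646,288)]),82))
E
```

```text
[ 5.90391862e+02 -9.01775376e+01  1.84771028e-01  6.09021216e+01] 10.586600103824685 0.17114059779919444
60 [ 5.90207587e+02 -9.01329765e+01  1.84830567e-01] 10.590011409050078 0.23331596743128102
61 [ 5.90411852e+02 -9.01823741e+01  1.84764540e-01] 10.586228362579423 0.17366614644333822
[[ 579.57917966  -97.22762033  102.        ]
 [ 553.197237   -116.1996609   102.        ]] -144.278963521301 [np.float64(12.922162519097304), np.float64(45.40734280540783)]
[[ 635.2  214.8   60. ]
 [ 713.5 -211.9   60. ]
 [ 519.4 -246.1   60. ]
 [ 441.4  179.    60. ]] [577.38201769 -16.02715669  60.        ]
dial ring top [[591.42788518 -89.8289484   61.        ]] btn [[ 565.11250469 -191.64927265   82.        ]]
```

```bash
cat >> h.py <<'E'
D=np.array([590.4,-90.1,60.]);YAW=np.radians(10.59);RAD=32.;TZ=106.
def pose(phi,gap,z=TZ):
    """finger face 'gap' mm short of fin face, fin advanced phi deg cw from start"""
    t=np.radians(-155-phi)+YAW;u=np.array([np.cos(t),np.sin(t),0]);v=np.array([np.sin(t),-np.cos(t),0])
    P=D+RAD*u-(17+gap)*v;P[2]=z
    x=np.array([0,0,-1.]);zt=-v;y=np.cross(zt,x)
    return P,R.from_matrix(np.c_[x,y,zt]).as_rotvec(),v
E
python3 - <<'E'
from h import *
P,o,v=pose(0,14,200);print(P,v)
ctrl.reach(P,o)
s=get_state();print(s["t"],s["position"],s["qpos"].round(2),s["contact_force"])
P,o,v=pose(0,14);ctrl.move_straight(P,o,vel=80);ctrl.wait(.3)
s=get_state();f0=s["contact_force"];print(s["t"],s["position"],P,f0)
np.save("f0.npy",f0);np.save("s2.npy",s,allow_pickle=True)
cv2.imwrite("pics/w2.png",snapshot("wrist"));cv2.imwrite("pics/side2.png",snapshot("side")[100:250,230:400].repeat(4,0).repeat(4,1))
E
```

```text
[ 582.41893736 -133.93266635  200.        ] [-0.58198105  0.81320235  0.        ]
4.9667 [ 582.45416123 -133.98823488  200.16720244] [-0.29  0.45  1.44  0.    1.25 -0.91] [ 0.25407299 -0.23242372  0.5929329 ]
6.5917 [ 582.46260487 -133.96540494  106.18225547] [ 582.41893736 -133.93266635  106.        ] [ 0.26770874 -0.039634   -0.22956326]
```

View pics/w2.png

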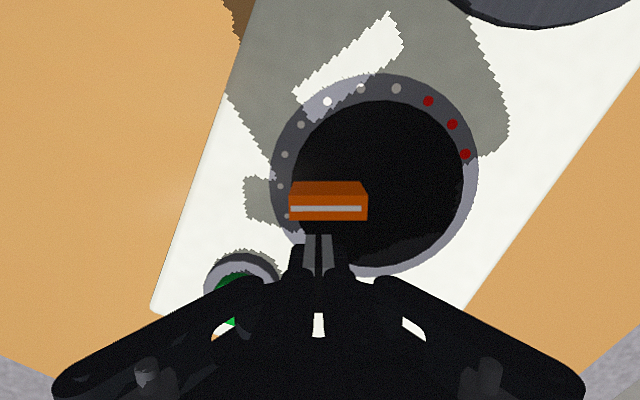

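View pics/side2.png

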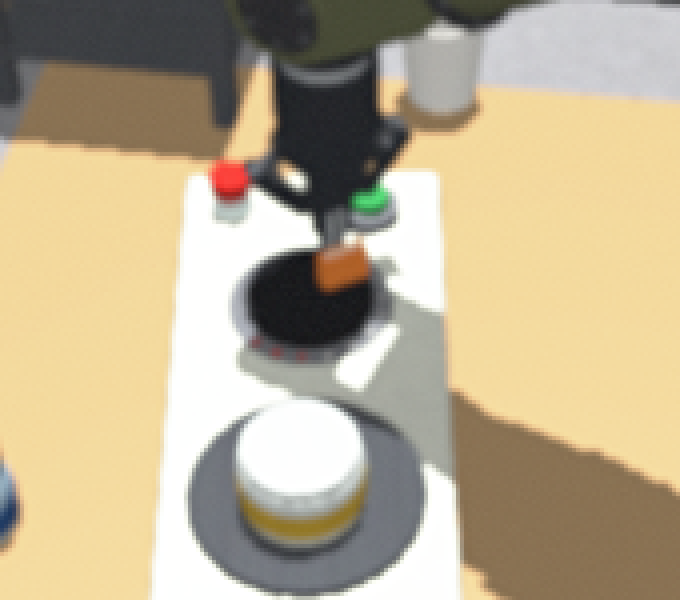

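The wrist view shows the fin square to the fingers at (290–367, 193–220), with the fingertips at row ≈235 just behind its counterclockwise face. Nothing is touching, so I'll push in small arc steps and log the force.

```bash
python3 - <<'E'
from h import *
f0=np.load("f0.npy")
def log(tag):
    s=get_state();print(tag,round(s["t"],2),"F.v %.1f |F| %.1f Fz %.1f"%((s["contact_force"]-f0)@v,np.linalg.norm(s["contact_force"]-f0),(s["contact_force"]-f0)[2]),(s["position"]-P).round(1));return s
for g in(6,3,2,1,0,-1,-2):
    P,o,v=pose(0,g);ctrl.move_straight(P,o,vel=25);s=log(("gap",g))
    if (s["contact_force"]-f0)@v<-2:break
np.save("g.npy",g)
g0=g
for phi in (5,10,14,18):
    P,o,v=pose(phi,0);ctrl.move_straight(P,o,vel=25);log(phi)
cv2.imwrite("pics/w3.png",snapshot("wrist"))
E
```

```text
('gap', 6) 7.16 F.v -0.5 |F| 0.9 Fz -0.6 [0.  0.1 0.1]
('gap', 3) 7.42 F.v -0.4 |F| 0.9 Fz 0.7 [-0.   0.1  0. ]
('gap', 2) 7.67 F.v 0.2 |F| 0.5 Fz 0.2 [-0.  0.  0.]
('gap', 1) 7.92 F.v 0.6 |F| 0.8 Fz 0.2 [-0.  0.  0.]
('gap', 0) 8.18 F.v -4.6 |F| 4.9 Fz -1.5 [ 0.2 -0.4  0. ]
5 8.45 F.v -2.8 |F| 3.1 Fz -1.2 [ 0.1 -0.1  0. ]
10 8.72 F.v -0.3 |F| 0.8 Fz -0.0 [-0.1  0.2  0. ]
14 8.97 F.v -0.3 |F| 1.1 Fz 0.9 [0.  0.1 0. ]
18 9.22 F.v 0.8 |F| 1.2 Fz -0.3 [ 0.1 -0.   0. ]
```

View pics/w3.png

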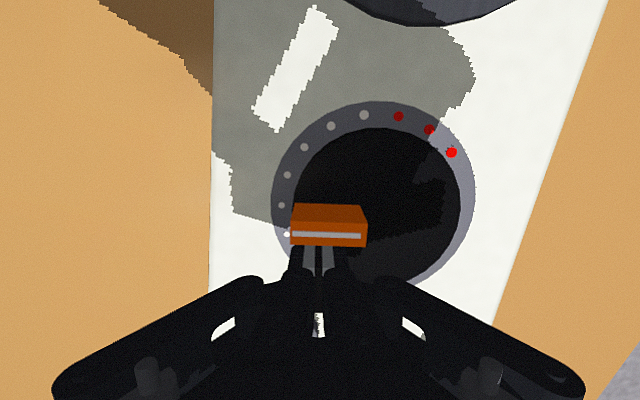

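Contact came within 1 mm of the prediction. The first click snapped over, and the fin now lines up with the pos-2 dot at (287,235). Continuing to just past the fourth halfway point.

```bash
python3 - <<'E'
from h import *
f0=np.load("f0.npy")
for phi in (22,26,30,34,38,42,46,50,54,58,62,65,68,70,72,74):
    P,o,v=pose(phi,0);ctrl.move_straight(P,o,vel=25)
    s=get_state();print(phi,round(s["t"],2),"F.v %.1f |F| %.1f"%((s["contact_force"]-f0)@v,np.linalg.norm(s["contact_force"]-f0)),(s["position"]-P).round(1))
ctrl.wait(.2);s=get_state();print((s["contact_force"]-f0)@v)
np.save("s4.npy",s,allow_pickle=True);cv2.imwrite("pics/w4.png",snapshot("wrist"))
E
```

```text
22 9.53 F.v -2.9 |F| 3.8 [ 0.2 -0.3  0.1]
26 9.78 F.v -1.8 |F| 2.4 [ 0.1 -0.1  0.1]
30 10.03 F.v 0.1 |F| 0.3 [-0.1  0.2 -0. ]
34 10.28 F.v 0.3 |F| 0.7 [-0.   0.1 -0. ]
38 10.53 F.v -0.0 |F| 0.2 [ 0. -0.  0.]
42 10.78 F.v -3.7 |F| 4.3 [ 0.1 -0.4  0. ]
46 11.03 F.v -2.1 |F| 3.0 [ 0.1 -0.1  0. ]
50 11.28 F.v -0.2 |F| 0.9 [-0.   0.2 -0. ]
54 11.53 F.v 0.6 |F| 1.1 [ 0.   0.1 -0. ]
58 11.78 F.v -0.9 |F| 1.0 [ 0. -0.  0.]
62 12.03 F.v -2.4 |F| 2.7 [ 0.  -0.3 -0. ]
65 12.28 F.v -3.6 |F| 3.8 [ 0.  -0.2  0. ]
68 12.53 F.v -1.4 |F| 1.8 [0.1 0.1 0. ]
70 12.78 F.v -0.2 |F| 0.3 [ 0.   0.1 -0. ]
72 13.03 F.v -0.5 |F| 1.0 [0.  0.1 0. ]
74 13.28 F.v -0.7 |F| 1.1 [0. 0. 0.]
-0.30858299611834744
```

View pics/w4.png

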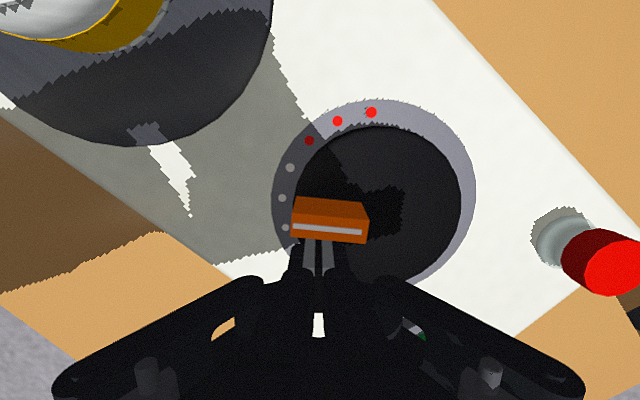

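The four snaps show clearly in the force log. I'll back off, lift, and measure the fin from above.

```bash
python3 - <<'E'
from h import *
P,o,v=pose(74,8);ctrl.move_straight(P,o,vel=60)
P,o,v=pose(74,8,200);ctrl.move_straight(P,o,vel=150)
a=YAW;z=-np.array([np.cos(a),np.sin(a),0]);x=np.array([0,0,-1.]);y=np.cross(z,x)
ori=R.from_matrix(np.c_[x,y,z]).as_rotvec()
ctrl.reach([560,-150,250],ori);ctrl.wait(.2)
s=get_state();im=snapshot("wrist");np.save("s5.npy",s,allow_pickle=True);print(s["t"],s["position"],s["qpos"].round(2))
cv2.imwrite("pics/w5.png",im)
c=cam("wrist",s)
for k in range(3,8):
    t=np.radians(-135-20*k)+YAW;u=np.array([np.cos(t),np.sin(t),0]);print(k,proj(c,np.array([D+u*10+[0,0,42],D+u*46+[0,0,42],D+u*55])).round(1).tolist())
print("btn pred",proj(c,[563.8,-191.5,82]))
hsv=cv2.cvtColor(im,cv2.COLOR_BGR2HSV);m=cv2.inRange(hsv,(50,100,60),(80,255,255))
n,l,st,ce=cv2.connectedComponentsWithStats(m);i=1+st[1:,4].argmax();print(ce[i],st[i],unproj(c,[ce[i]],82))
E
```

```text
15.425 [ 559.84956852 -149.34929041  249.22305814] [-0.32  0.37  1.44  0.    1.34  1.06]
3 [[259.5, 156.5], [251.8, 192.6], [258.5, 190.0]]
4 [[256.0, 154.9], [236.1, 185.7], [242.4, 182.8]]
5 [[253.1, 152.2], [223.2, 174.1], [229.0, 170.7]]
6 [[251.3, 148.8], [214.5, 158.8], [220.1, 154.8]]
7 [[250.8, 145.0], [211.2, 141.4], [216.8, 136.7]]
btn pred [[359.69107575 187.97674424]]
[359.48493544 187.00286944] [345 172  30  30 697] [[ 564.76952903 -191.0567906    82.        ]]
```

View pics/w5.png

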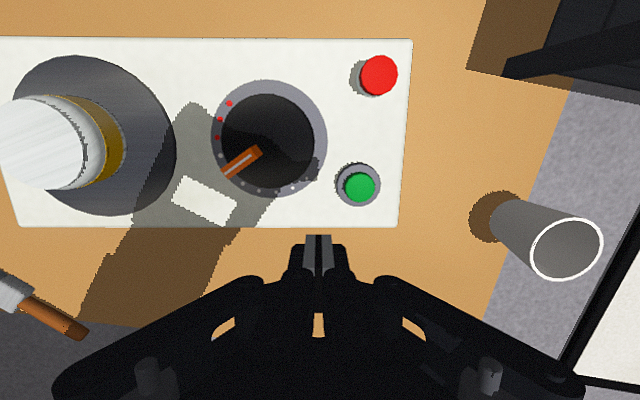

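The fin lies at (253,153)→(223,174), exactly the position-5 prediction, so it moved four clicks. The button measures (564.5,-191.2). Pressing it now.

```bash
python3 - <<'E'
from h import *
B=np.array([564.4,-191.2,0])
o=get_state()["eef_rot"]
a=YAW;z=-np.array([np.cos(a),np.sin(a),0]);x=np.array([0,0,-1.]);y=np.cross(z,x)
o=R.from_matrix(np.c_[x,y,z]).as_rotvec()
ctrl.reach(B+[0,0,150],o);ctrl.move_straight(B+[0,0,109],o,vel=80);ctrl.wait(.3)
f0=get_state()["contact_force"][2]
for zz in np.arange(107,92,-1.):
    ctrl.move_straight(B+[0,0,zz],o,vel=20);ctrl.wait(.1);s=get_state();f=s["contact_force"][2]-f0
    print(zz,round(s["position"][2],1),round(f,1))
    if f>10:break
ctrl.wait(.3);s=get_state();print(s["t"],s["contact_force"]);cv2.imwrite("pics/side6.png",snapshot("side")[100:250,230:400].repeat(4,0).repeat(4,1))
E
```

```text
107.0 107.0 0.5
106.0 106.0 -0.3
105.0 105.0 1.0
104.0 104.2 2.1
103.0 103.1 2.6
102.0 102.1 3.2
101.0 101.1 3.5
100.0 100.1 4.5
99.0 99.0 4.3
98.0 98.1 6.4
97.0 97.9 14.6
21.0917 [-3.17557549  0.75230157 13.61893099]
```

The button touched at z≈104 and hit its end stop at 98, with the force rising to 14.6 N. That is the full 6 mm. Retreating and checking.

```bash
python3 - <<'E'
from h import *
B=np.array([564.4,-191.2,0])
ctrl.move_straight(B+[0,0,220],vel=80)
ctrl.reach([560,-150,250],get_state()["eef_rot"]);ctrl.wait(.3)
s=get_state();im=snapshot("wrist");c=cam("wrist",s);cv2.imwrite("pics/w7.png",im);print(s["t"],s["contact_force"])
d=cv2.absdiff(im,cv2.imread("pics/w5.png")).max(2);print("diff px>60:",(d>60).sum())
t=snapshot("top");cv2.imwrite("pics/top7.png",t)
t0=cv2.imread("pics/top0.png")
cv2.imwrite("pics/topcmp.png",np.vstack([t0[80:300,140:480],t[80:300,140:480]]))
E
```

```text
23.45 [0.64872615 0.07564768 0.71196835]
diff px>60: 3403
```

View pics/w7.png

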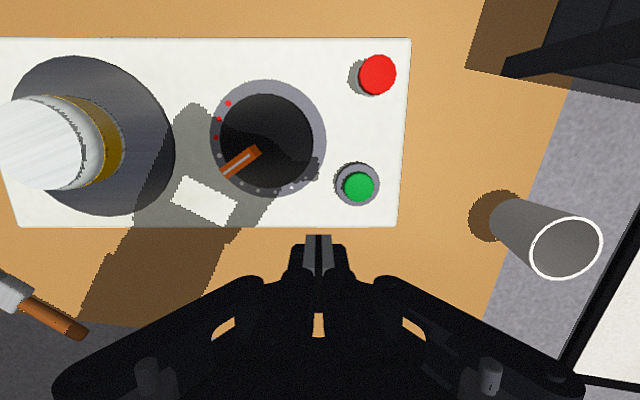

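View pics/topcmp.png

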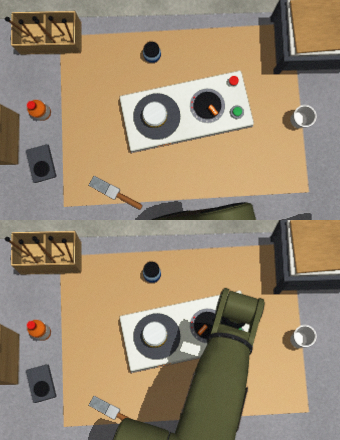

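The fin is still at (222,174), the green button is out at (358,187), and all the loose things are where they started. The diff pixels come from a 1 px camera shift. Handing in.

```bash
python3 -c "
from h import *
order.job_done();print(get_state()['t'])"
```

```text
the job is handed in; nothing more can be done
the job is handed in; nothing more can be done
```

The dial now rests four clicks clockwise of where it started, and the start button was pressed fully in and came back out. I handed the job in at about 23.5 s; it reports no verdict.

- **Dial:** with the gripper closed, I pushed the fin's counterclockwise face from its second position to its sixth. The force log showed four separate snaps. The picture taken from above afterwards matched the predicted sixth position to about a pixel.
- **Start button:** it touched at a tool height of about 104 mm and hit its end stop at about 98 mm. That is the full 6 mm, with the force rising to 14.6 N. In the last wrist picture it looks the same as before the press, so it is out again.
- **Everything else:** the last pictures show the tin, pot, jar, bottle, cup, inkstone and brush where they started. I judged this by eye. The arm hid the pot in the last top view, so I checked the pot against the earlier wrist picture. The robot was clear of everything at hand-in.
- **One disagreement:** my first fit from the case corners in the wrist picture came out about 2% small. I used the ring's dots instead, which fitted to 0.2 px, and the top camera agreed to about 1 mm.

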